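# Load the ring jig and hold its index knob at the third click

## Task

Thread the wide brass ring and then the narrow green ring down the jig's locating post until both are fully home, the narrow one flat on the wide one. Then turn the red spring-loaded index knob clockwise from its rest to the third click, so that the keeper arm stands over the post, without running past it, and finish still holding the knob there: it springs back if let go. Leave the other things on the bench where they are.

Things in the scene. Friction and masses are not known exactly. Their poses are not given: they have to be found in the camera images.
- index_jig: grey base plate 84 x 200 x 10 mm fixed on 2.5 mm feet; origin at the centre of its underside, y along its length, z up. The steel locating post stands 55 mm from the origin along -y, the knob's axis 55 mm along +y. The black dial disc under the knob (74 mm across, top at z 43 mm) has six white dots 24 degrees apart: rest and five stops
- post_foot (a point): point on the axis of the locating post where it leaves the plate's top (12.5 mm above the bench). The post is 16 mm thick and stands 33 mm above this point; its top 6 mm taper to 8 mm across
- wide_ring: brass ring lying flat, 48 mm outside, hole 19 mm, 14 mm high; origin at the centre of its underside, z along its axis. 80 g. Goes on the post first
- narrow_ring: green plastic ring lying flat, 36 mm outside, hole 19 mm, 14 mm high; origin at the centre of its underside, z along its axis. 40 g. Goes on second
- index_knob (a joint): knob angle in rad, 0 at rest, growing clockwise from above, range 0 to 2.13; axis vertical through grip_bar's origin. Stops every 24 degrees (0.419 rad); the third is at 72 degrees (1.257 rad). A spring always pulls it back to rest; resistance dips to 0.05 N m or less at each stop, peaks near 0.25 N m halfway between. It does not stay when let go: grip with 20 N or more
- grip_bar (a point): red grip bar on top of the index knob, 44 mm along its x, 14 mm thick along y, 26 mm high; origin on the knob's axis at the bar's underside, 53.5 mm above the bench (top 79.5 mm). Turns with the knob; a flange 46 mm across lies under it. At rest its x axis points 18 degrees clockwise from the jig's +x, at the third stop along the jig's -y (to the post)
- keeper_tip (a point): underside of the steel keeper arm's round end, 48.5 mm above the bench, 112 mm from the knob's axis along the bar's +x. The arm is 11 mm wide, 5 mm thick, turns with the knob and passes 3 mm above the top of the post; a ring left up at its tip blocks it
- phone_white: white phone lying flat, 138 x 70 x 8 mm; leave it alone
- driver_red: small screwdriver with a red handle lying flat, 144 mm long; leave it alone
- solder_spool: red spool of solder standing on its flange, 52 mm across, 42 mm high; leave it alone
- tape_blue: roll of blue tape lying flat, 56 mm across, 19 mm high; leave it alone
- board_holder: board vice, 128 x 104 x 26 mm, lying on the left bench; leave it alone
- side_cutters: side cutters with red handles, 112 mm long, on the left bench; leave them alone
Not all that is in view belongs to the job. Several things look just like the wide_ring: the one meant starts farthest to the robot's left.

How it is judged:
By the outcome, as a careful person would: the job done as asked, in the order asked, and still so for the second after the job is handed in, while the arm keeps its last pose, push and grip.
It also fails if it takes over 72 s, if anything falls off the work surface, if the arm or the gripper's body presses on something with over 40 N, if the wrist force passes 120 N, or if a joint passes its speed limit or range.

## Robot

A 6-joint arm with a two-finger parallel gripper is mounted at the origin on a cart in front of the work surface, level with it; the furniture and walls round the work are solid. World frame = base frame: x ahead of the robot, y to its left, z up, the work surface at z = 0. Lengths are in m, angles in degrees, forces in N, time in s.
With the tool pointing down it reaches from about 0.375 to 0.75 m from the base axis. Payload 9 kg.
Tool frame: the origin (TCP) lies where the fingers leave the gripper's body, on its centre line; the fingertips stand 73 mm ahead of it and the grasp point (between the pads) lies 54 mm ahead of it (robot.tip_reach is the distance from the TCP to the fingertips, in m); z points along the fingers, y is the line along which they close (so a half turn about z gives the same grasp; the last joint's range is limited). The gripper opens to 85 mm and grips with 20 to 120 N. Pads are 22 mm wide; open, the fingers measure 114 mm over their backs; the gripper's body (76 mm by 85 mm) begins 54 mm behind the grasp point. The pads swing forward as they close: fully open they stand 13 mm farther back than shut.
Start: joints at [-12.473, 5.964, 5.575, 89.605, 0, 77.527], TCP at [0.6, 0, 0.304] pointing down, gripper open.
Joint ranges: [-171.21, 171.21], [-48.23, 106.86], [-62.78, 66.21], [-105.2, 120.99], [-86.42, 89.51], [-180, 180]. Speed limits (degrees/s): [127.2, 127.2, 147.25, 180, 180, 180].

## Interface

Orientations are given as [roll, pitch, yaw] about the fixed x, y, z axes, in that order (R = Rz(yaw) Ry(pitch) Rx(roll)).
In Python, from plant import robot gives the robot as it stands. Calls block until the motion is done:
- robot.move_pose(position, orientation): joint-space move of the TCP to a pose.
- robot.line_to(position, vel=0.15, rotation=None, guard=None): straight line of the TCP; rotation=None keeps the orientation; vel is the mean speed in m/s. With guard (N) it stops when the force on the tool has changed by that much, and returns True; else False.
- robot.goto_joints(angles): joint-space move.
- robot.set_gripper(opening): finger opening in m; the grip force is fixed at half the most; returns when the fingers have stopped.
- robot.pause(seconds).
- robot.ik(position, orientation): joint angles nearest the present ones, or None.
- robot.observe(): the state.
- robot.grab_frame(name): name is "scene" or "side" or "wrist"; returns the picture (480x640x3 uint8, blue, green, red); there is no depth.
- robot.get_calibration(name): a dict with "vertical_fov" (degrees; the focal length in pixels is half the picture's height over the tangent of half this angle, whatever the lens; pixels are square), "cx", "cy" (the principal point, pixels), "rvec" (rotation vector, rad) and "tvec" (3), from world to camera coordinates, as OpenCV has them. Camera axes: x right, y down, z forward; pixel columns grow to the right and rows downward; lengths in m; the calibration is good to about 2 mm. The wrist camera is an equidistant fisheye: a pixel r from the principal point sees the ray r / f radians off the axis. A picture is of the moment at which its call begins: read the wrist's pose just before it. get_calibration takes no time and is no camera call; for the wrist camera it gives the pose at the moment of the call.
A pose or a line that the arm cannot do raises robot.IKError and nothing moves.
- robot.job_done(): hands the job in; it is judged then, once.
The state is a dict: "time": time; "q": joint angles; "qvel": joint speeds; "joint_torque": joint torques, N m; "tool_pos": TCP position; "tcp_rot": TCP orientation; "ft_force": force on the tool from outside, world axes, zero at the start; "torque": the same for the moment, N m; "gripper_width": finger opening in m; "gripper_force": force on a finger pad.
Only numpy, scipy, OpenCV 4.12 (cv2) and the standard library are available. Lean on these libraries where they do the work, as an engineer would, in place of code of your own. Each camera call takes 0.05 s, during which the arm holds its last target. There are 200 camera calls.

## Working session

There is one attempt and no reset: what is moved stays moved. The work goes in short steps, each a Python script; the robot and the scene stay as the last script left them, time stands still between calls to the robot, and variables do not carry over. Pictures are saved under pics/ and viewed, at most 10 in all, crops included, and the job is handed in when it is done.

```bash
ls; mkdir -p pics
python3 - <<'E'
from plant import robot
import cv2
for n in("scene","side","wrist"):
    c=robot.get_calibration(n);print(n,{k:(v.tolist() if hasattr(v,'tolist') else v) for k,v in c.items()})
    cv2.imwrite(f"pics/{n}0.png",robot.grab_frame(n))
o=robot.observe();print(o)
E
```

```text
pics
scene {'vertical_fov': 48.702442774867286, 'cx': 320.28785307959214, 'cy': 235.33869431421326, 'rvec': [2.192169292446257, -0.5407997323315709, 0.29037802011904656], 'tvec': [-0.5410464440226201, 0.17123286579351985, 1.1154645858070915]}
side {'vertical_fov': 49.77230525408395, 'cx': 319.5151464813933, 'cy': 235.76235216569097, 'rvec': [2.0326811373509366, -0.18291702768413112, 0.1228841142209123], 'tvec': [-0.5739400146849659, 0.058028683712940975, 1.5644133404978822]}
wrist {'vertical_fov': 65.70646984690485, 'cx': 319.001450930831, 'cy': 238.55840445506868, 'rvec': [-2.8510049759152993, -0.001832532149294485, 0.0029726685130258153], 'tvec': [-0.5985363710326491, -0.038126685177104574, 0.3797887416441436]}
{'time': 0.15, 'q': array([-1.24726624e+01,  5.98947864e+00,  5.53790201e+00,  8.96056039e+01,
       -1.87549021e-03,  7.75254250e+01]), 'qvel': array([ 0.01101443, -0.05911227,  0.0578577 ,  0.07840276,  0.0110328 ,
        0.04822291]), 'joint_torque': array([ 3.56894714e-03, -5.57353413e+01,  5.04006886e+01,  1.24952567e-02,
       -2.60494489e-04,  1.42527287e-05]), 'tool_pos': array([5.99813951e-01, 4.95386112e-05, 3.03319850e-01]), 'tcp_rot': array([-1.79943764e+02, -1.05201409e-02,  9.00019083e+01]), 'ft_force': array([ 0.01855759, -0.77623132,  0.1218134 ]), 'torque': array([-0.00930466, -0.03753321,  0.00732525]), 'gripper_force': 0.0, 'gripper_width': 0.08566116124023501}
```

View pics/scene0.png

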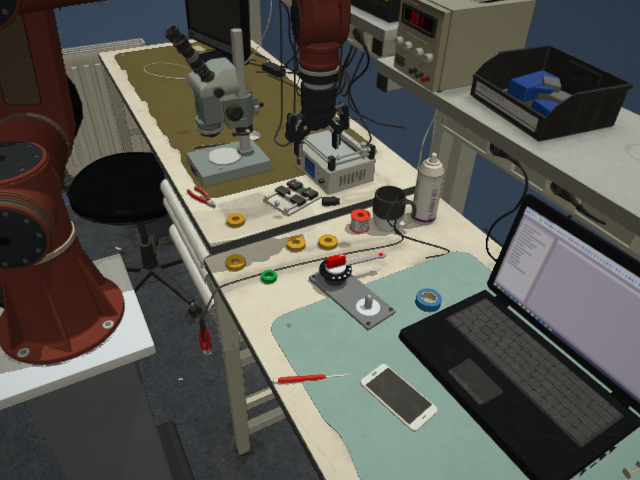

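View pics/wrist0.png

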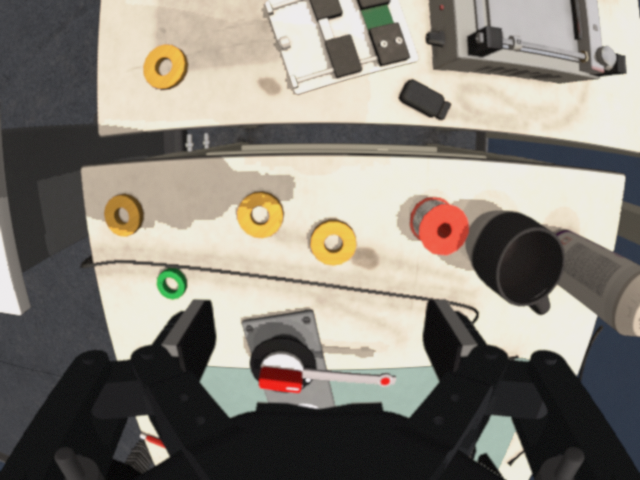

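The scene picture shows four brass rings: (235,220) on the left bench, and (235,262), (296,242) and (328,241) on the near bench. In the wrist view, where up is +y, they are at (165,67), (124,214), (260,214) and (333,241). The farthest left is the one on the left bench, wrist (165,67) / scene (235,220). The green ring is at scene (269,276) / wrist (172,283), and the jig is at scene (352,297).

```bash
cat > h.py <<'E'
from plant import robot
import numpy as np, cv2
def ray(n,uv,c=None):
    c=c or robot.get_calibration(n); R=cv2.Rodrigues(np.array(c["rvec"]))[0]; t=np.array(c["tvec"])
    f=240/np.tan(np.radians(c["vertical_fov"]/2)); d=(np.array(uv,float)-[c["cx"],c["cy"]])/f
    if n=="wrist":
        r=np.linalg.norm(d)+1e-12; v=np.r_[d/r*np.sin(r),np.cos(r)]
    else: v=np.r_[d,1]
    v=R.T@v; return -R.T@t, v/np.linalg.norm(v)
def plane(n,uv,z,c=None):
    o,d=ray(n,uv,c); return o+d*(z-o[2])/d[2]
def tri(*rs):
    A=sum(np.eye(3)-np.outer(d,d) for o,d in rs); b=sum((np.eye(3)-np.outer(d,d))@o for o,d in rs)
    p=np.linalg.solve(A,b); return p,[1e3*np.linalg.norm(np.cross(p-o,d)) for o,d in rs]
HSV=dict(brass=((15,110,90),(32,255,255)),green=((50,120,60),(80,255,255)))
def blobs(im,col,amin=60):
    m=cv2.inRange(cv2.cvtColor(im,cv2.COLOR_BGR2HSV),*HSV[col])
    cs,_=cv2.findContours(m,cv2.RETR_EXTERNAL,cv2.CHAIN_APPROX_NONE)
    return [(tuple(np.round(cv2.minEnclosingCircle(cv2.convexHull(c))[0],1)),tuple(np.round(cv2.fitEllipse(cv2.convexHull(c))[0],1)),cv2.contourArea(c),cv2.boundingRect(c)) for c in cs if cv2.contourArea(c)>amin]
E
python3 - <<'E'
from h import *
for n in("scene","side","wrist"):
    im=cv2.imread(f"pics/{n}0.png")
    for c in("brass","green"):
        for b in blobs(im,c,40): print(n,c,b, plane(n,b[1],.014 if n=="wrist" else .007).round(3))
s=cv2.imread("pics/scene0.png");w=cv2.imread("pics/wrist0.png");d=cv2.imread("pics/side0.png")
a=cv2.resize(s[200:340,190:420],(800,487))[:300*2]
cv2.imwrite("pics/jig0.png",a)
cv2.imwrite("pics/c0.png",np.hstack([cv2.resize(w[20:250,80:370],(400,317)),cv2.resize(d,(400,317))]))
E
```

```text
scene brass ((np.float64(235.0), np.float64(261.7)), (np.float64(235.0), np.float64(262.1)), 248.5, (225, 254, 21, 17)) [ 0.382 -0.008  0.007]
scene brass ((np.float64(295.5), np.float64(242.7)), (np.float64(295.6), np.float64(243.3)), 219.5, (286, 236, 20, 16)) [ 0.54  -0.009  0.007]
scene brass ((np.float64(327.7), np.float64(241.5)), (np.float64(327.5), np.float64(241.6)), 216.5, (319, 234, 19, 16)) [ 0.614 -0.039  0.007]
scene brass ((np.float64(235.1), np.float64(219.3)), (np.float64(235.1), np.float64(219.9)), 193.5, (226, 213, 19, 15)) [0.442 0.148 0.007]
scene brass ((np.float64(355.5), np.float64(135.5)), (np.float64(355.9), np.float64(135.9)), 71.0, (345, 129, 22, 13)) [0.967 0.405 0.007]
scene brass ((np.float64(297.0), np.float64(102.5)), (np.float64(296.7), np.float64(102.6)), 54.5, (296, 92, 5, 22)) [0.905 0.721 0.007]
scene brass ((np.float64(283.0), np.float64(113.5)), (np.float64(284.1), np.float64(113.2)), 394.0, (276, 83, 18, 62)) [0.825 0.662 0.007]
scene brass ((np.float64(257.5), np.float64(60.5)), (np.float64(257.1), np.float64(59.3)), 58.0, (250, 55, 16, 9)) [
[... 1015 characters left out ...]
((np.float64(333.0), np.float64(242.5)), (np.float64(332.9), np.float64(242.2)), 1581.5, (310, 220, 46, 45)) [ 0.613 -0.039  0.014]
wrist brass ((np.float64(123.1), np.float64(214.7)), (np.float64(122.7), np.float64(214.6)), 1150.5, (104, 194, 37, 42)) [ 0.384 -0.008  0.014]
wrist brass ((np.float64(259.9), np.float64(214.5)), (np.float64(259.9), np.float64(214.3)), 1609.5, (237, 192, 46, 46)) [ 0.54  -0.009  0.014]
wrist brass ((np.float64(164.8), np.float64(66.9)), (np.float64(164.9), np.float64(66.5)), 1469.5, (143, 44, 45, 45)) [0.444 0.145 0.014]
wrist green ((np.float64(171.5), np.float64(283.2)), (np.float64(171.3), np.float64(283.2)), 616.0, (158, 269, 28, 30)) [ 0.434 -0.087  0.014]
```

View pics/c0.png

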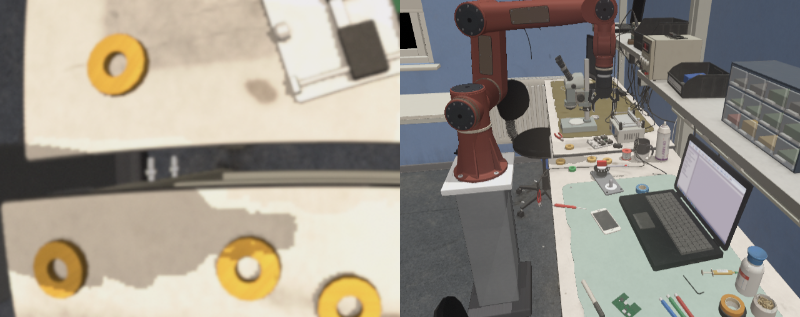

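View pics/jig0.png

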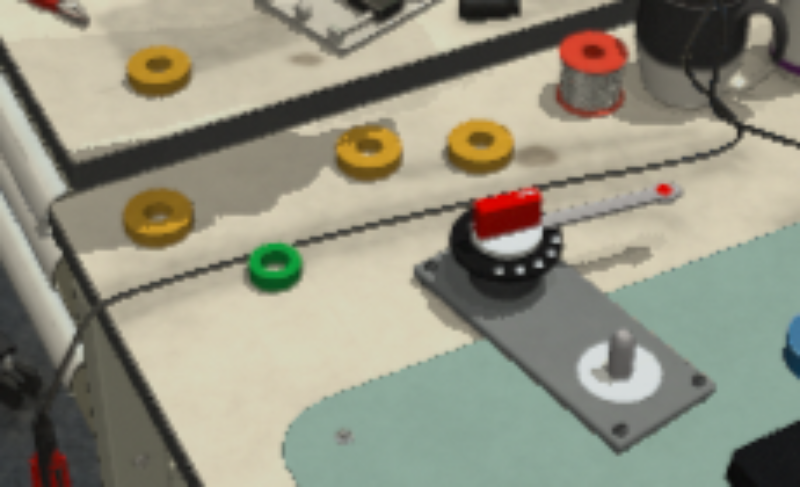

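Left: the enlarged wrist crop confirms the ring at wrist (165,67) lies alone beyond the gap, on the left bench. It has the largest y (0.145) and both views agree on its height. The jig crop shows the post foot near scene (368,308), the bar near (336,258), and the arm pointing away at about (381,254). Next I'll look at the jig from close above.

Run:
```python
from h import *
for uv,z in(((368.3,307.8),.0125),((368.3,295.7),.0455),((336.5,257.5),.0795),((381,254.3),.0535)): print(plane("scene",uv,z).round(4))
p=plane("scene",(368.3,307.8),.0125)
robot.move_pose([p[0],p[1],.30],[180,0,90])
c=robot.get_calibration("wrist");im=robot.grab_frame("wrist");print(robot.observe()["tool_pos"],robot.observe()["time"],robot.tip_reach)
np.save("c1.npy",c,allow_pickle=True);cv2.imwrite("pics/w1.png",im)
```

```text
[ 0.5798 -0.2815  0.0125]
[ 0.5793 -0.2774  0.0455]
[ 0.5597 -0.1734  0.0795]
[ 0.6721 -0.1841  0.0535]
[ 0.58030225 -0.27997285  0.30021487] 1.2917 0.0726
```

View pics/w1.png

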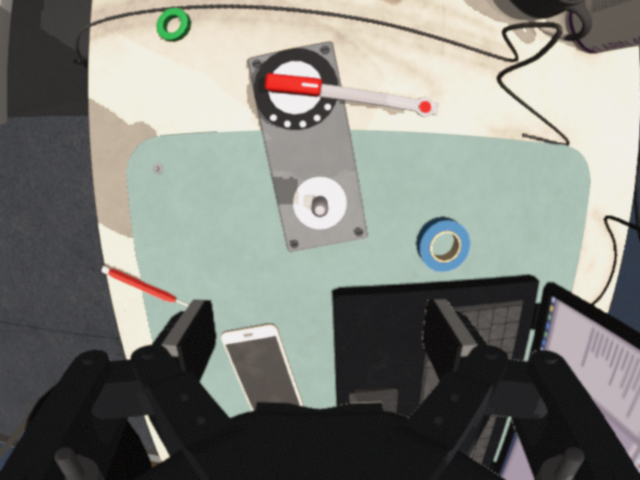

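The close wrist view shows the post's white disc at about (320,202), the post top just below it, the knob disc at about (296,87), the bar from (268,80) to (322,88), and the keeper's red dot at (426,107).

Run:
```python
from h import *
c=np.load("c1.npy",allow_pickle=True).item(); im=cv2.imread("pics/w1.png")
hsv=cv2.cvtColor(im,cv2.COLOR_BGR2HSV)
m=cv2.inRange(hsv,(0,0,200),(180,40,255)); 
sub=np.zeros_like(m); sub[165:240,285:355]=m[165:240,285:355]
cs,_=cv2.findContours(sub,cv2.RETR_EXTERNAL,cv2.CHAIN_APPROX_NONE); k=cv2.convexHull(max(cs,key=cv2.contourArea))
e=cv2.fitEllipse(k);print("disc",e); foot=plane("wrist",e[0],.0125,c);print(foot)
r=cv2.inRange(hsv,(0,150,120),(8,255,255))|cv2.inRange(hsv,(172,150,120),(180,255,255)); r[:, :240]=0; r[130:]=0
cs,_=cv2.findContours(r,cv2.RETR_EXTERNAL,cv2.CHAIN_APPROX_NONE)
for q in cs:
    if cv2.contourArea(q)>30: u=cv2.minAreaRect(q);print("red",u,plane("wrist",u[0],.0795,c).round(4),plane("wrist",u[0],.0535,c).round(4))
b=im[40:135,245:345]; g=hsv[40:135,245:345]
d=cv2.inRange(g,(0,0,0),(180,255,45)); cs,_=cv2.findContours(d,cv2.RETR_EXTERNAL,cv2.CHAIN_APPROX_NONE)
k=cv2.convexHull(max(cs,key=cv2.contourArea));e=cv2.fitEllipse(k);uv=np.array(e[0])+[245,40];print("dial",uv,e[1],plane("wrist",uv,.043,c).round(4))
cv2.imwrite("pics/w1c.png",cv2.resize(im[30:260,240:445],None,fx=2.6,fy=2.6,interpolation=cv2.INTER_CUBIC))
w=[blobs(im,"green")];print(w,[plane("wrist",x[1],.014,c) for x in w[0]])
```

```text
disc ((319.5687561035156, 202.6715087890625), (52.59725570678711, 53.48115539550781), 67.4625244140625)
[ 0.57986316 -0.27781251  0.0125    ]
red ((424.5, 106.5), (9.0, 9.0), 90.0) [ 0.6623 -0.1857  0.0795] [ 0.6697 -0.1837  0.0535]
red ((292.6175537109375, 84.13627624511719), (56.07239532470703, 17.117088317871094), 6.9529571533203125) [ 0.5589 -0.1708  0.0795] [ 0.5571 -0.1675  0.0535]
dial [262.2903347   85.05159378] (10.482297897338867, 14.471410751342773) [ 0.5298 -0.1662  0.043 ]
[[((np.float64(172.5), np.float64(23.8)), (np.float64(172.9), np.float64(23.8)), 764.5, (157, 8, 33, 32))]] [array([ 0.43328812, -0.09092544,  0.014     ])]
```

View pics/w1c.png

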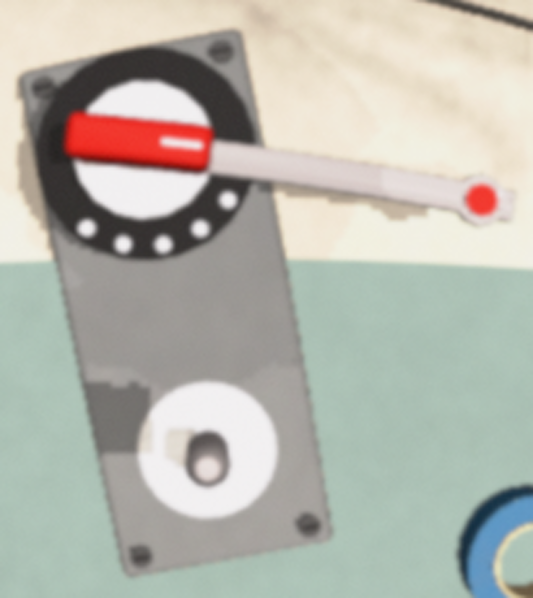

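```bash
cat >> h.py <<'E'
def look(col,near,z,name=None):
    c=robot.get_calibration("wrist"); im=robot.grab_frame("wrist")
    if name: cv2.imwrite(f"pics/{name}.png",im)
    ps=[plane("wrist",b[1],z,c) for b in blobs(im,col,150)]
    return min(ps,key=lambda p:np.linalg.norm(p[:2]-near[:2])) if ps else None
def pick(col,guess,opening,zt,yaw,name):
    o=[180,0,yaw]
    robot.move_pose([guess[0],guess[1],.20],o); robot.set_gripper(opening)
    p=look(col,np.array(guess),.014); print("seen",p)
    assert np.linalg.norm(p[:2]-guess[:2])<.008
    robot.line_to([p[0],p[1],.11]); q=look(col,p,.014); print("close",q)
    if q is not None and np.linalg.norm(q[:2]-p[:2])<.005: p=q
    robot.line_to([p[0],p[1],.085],vel=.1)
    print("guard",robot.line_to([p[0],p[1],zt],vel=.03,guard=6), robot.observe()["tool_pos"])
    robot.set_gripper(0); s=robot.observe(); print(s["gripper_width"],s["gripper_force"],s["ft_force"],s["time"])
    robot.line_to([p[0],p[1],.20],vel=.15); s=robot.observe(); print(s["gripper_width"],s["gripper_force"],s["time"])
    cv2.imwrite(f"pics/{name}.png",robot.grab_frame("wrist")); return p
E
python3 - <<'E'
from h import *
pick("brass",np.array([.4435,.1455]),.066,.0735,90,"held1")
E
```

```text
seen [0.44123272 0.14836562 0.014     ]
close [0.44140227 0.1498702  0.014     ]
guard False [0.44130387 0.14985965 0.073398  ]
0.04482323649507436 61.80494585343695 [-1.3268283  -0.17478446  5.56620135] 5.4167
0.04483501584487967 61.20778259190274 6.4083
```

View pics/held1.png

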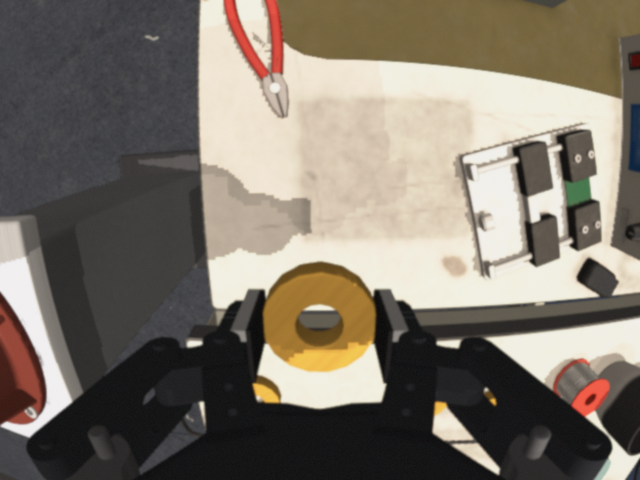

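The brass ring is held level between the pads, with its centre near (320,316) and the near rim at row 371. I'll use the top rim's near edge to find where the ring sits relative to the tool.

```bash
cat >> h.py <<'E'
def held(col,zt_rim,R,name=None,save=None):
    """held ring centre from its top rim's bottom, left and right extremes"""
    c=robot.get_calibration("wrist")
    im=cv2.imread(f"pics/{name}.png") if name else robot.grab_frame("wrist")
    if save: cv2.imwrite(f"pics/{save}.png",im)
    m=cv2.inRange(cv2.cvtColor(im,cv2.COLOR_BGR2HSV),*HSV[col])
    m[:250]=0; n,l,s,_=cv2.connectedComponentsWithStats(m); i=1+np.argmax(s[1:,4]); x,y,w,h,_=s[i]
    cs,_=cv2.findContours((l==i).astype(np.uint8),cv2.RETR_EXTERNAL,cv2.CHAIN_APPROX_NONE)
    k=np.vstack(cs)[:,0,:]; k=k[k[:,1]>y+.55*h]   # near half of the rim: top face
    k=np.array([p for p in k if abs(p[0]-(x+w/2))<.4*w])
    P=np.array([plane("wrist",p,zt_rim,c)[:2] for p in k])
    from scipy.optimize import least_squares
    f=least_squares(lambda v:np.linalg.norm(P-v,axis=1)-R,P.mean(0)+[0,.01],loss="soft_l1",f_scale=.0005)
    return f.x,np.sqrt(np.mean(f.fun**2))*1e3,(x,y,w,h)
E
python3 - <<'E'
from h import *
t=robot.observe()["tool_pos"];print(t,robot.observe()["tcp_rot"])
for z in (.138,.1406,.143): print(held("brass",z,.024,"held1"))
E
```

```text
[0.44080362 0.14984418 0.1987098 ] [-1.79887038e+02  6.24105520e-03  9.00003287e+01]
(array([0.43996843, 0.14802292]), np.float64(0.2565802160114866), (np.int32(263), np.int32(263), np.int32(113), np.int32(109)))
(array([0.43995064, 0.15003348]), np.float64(0.29042520081338613), (np.int32(263), np.int32(263), np.int32(113), np.int32(109)))
(array([0.43993357, 0.15188488]), np.float64(0.3264950127659803), (np.int32(263), np.int32(263), np.int32(113), np.int32(109)))
```

```bash
cat >> h.py <<'E'
J=np.radians(11.3); JX=np.array([np.cos(J),np.sin(J)]); JY=np.array([-np.sin(J),np.cos(J)])
def disc(guess,save=None):
    c=robot.get_calibration("wrist"); im=robot.grab_frame("wrist")
    if save: cv2.imwrite(f"pics/{save}.png",im)
    m=cv2.inRange(cv2.cvtColor(im,cv2.COLOR_BGR2HSV),(0,0,190),(180,40,255))
    cs,_=cv2.findContours(m,cv2.RETR_EXTERNAL,cv2.CHAIN_APPROX_NONE); out=[]
    for q in cs:
        if cv2.contourArea(q)<800: continue
        e=cv2.fitEllipse(cv2.convexHull(q)); p=plane("wrist",e[0],.0125,c)
        out.append((np.linalg.norm(p[:2]-guess),p.round(4),np.round(e[0]+e[1],1)))
    return sorted(out,key=lambda a:a[0])[:2]
E
python3 - <<'E'
from h import *
g=np.array([.5799,-.2778]); t=g-.04*JY
robot.move_pose([t[0],t[1],.20],[180,0,101.3])
print(disc(g,"w2")); s=robot.observe();print(s["tool_pos"],s["time"],s["gripper_width"])
E
```

```text
[(np.float64(0.0004559534266795748), array([ 0.5798, -0.2773,  0.0125]), array([319.4, 178.6,  73.4,  75.3])), (np.float64(0.03232368429809278), array([ 0.5994, -0.3036,  0.0125]), array([338.9, 219.8, 626.6, 731.8]))]
[ 0.58813615 -0.31578823  0.20032678] 8.2917 0.04474953505200071
```

View pics/w2.png

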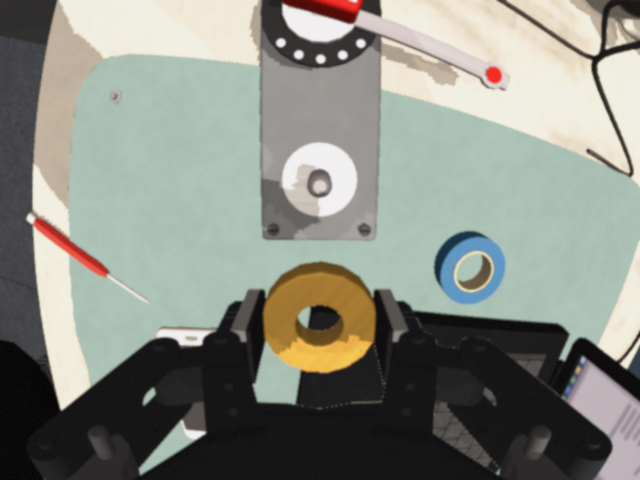

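The post (disc centre 319,179, post top about 319,186) is clear ahead of the held ring, and the plate edges run vertically in the image, so the yaw is right. Now I'll place the ring.

```bash
cat >> h.py <<'E'
def S(): s=robot.observe(); return s["tool_pos"].round(4),s["ft_force"].round(1),round(s["gripper_width"],4),round(s["time"],1)
E
python3 - <<'E'
from h import *
f=np.array([.5800,-.2773])
robot.line_to([f[0],f[1],.135],vel=.12); print(S())
print(robot.line_to([f[0],f[1],.0855],vel=.04,guard=10)); print(S())
E
```

```text
(array([ 0.5804, -0.2777,  0.1359]), array([ 0. ,  0. , -0.1]), 0.045, 9.1)
True
(array([ 0.5799, -0.2764,  0.0868]), array([-0.6,  0.4,  4.8]), 0.0449, 10.2)
```

Run:
```python
from h import *
print(robot.line_to([.5799,-.2766,.0855],vel=.02,guard=10),S())
robot.set_gripper(.062); p=S()[0]
robot.line_to([p[0],p[1],.16],vel=.12); print(S())
t=np.array([.5799,-.2773])-.04*JY; robot.line_to([t[0],t[1],.20])
c=robot.get_calibration("wrist"); im=robot.grab_frame("wrist"); cv2.imwrite("pics/w3.png",im)
for b in blobs(im,"brass",500): print(b,plane("wrist",b[1],.0265,c).round(4),plane("wrist",b[1],.0195,c).round(4))
pick("green",np.array([.4333,-.090]),.054,.0735,90,"held2")
```

```text
False (array([ 0.58  , -0.2765,  0.0868]), array([-5.4,  6.7, 15.4]), 0.0448, 10.4)
(array([ 0.5794, -0.2765,  0.1592]), array([-0.9,  0.2,  0.1]), 0.0618, 11.5)
((np.float64(320.2), np.float64(185.1)), (np.float64(320.1), np.float64(184.9)), 3778.0, (285, 150, 71, 70)) [ 0.5796 -0.2789  0.0265] [ 0.5798 -0.2799  0.0195]
seen [ 0.4313334  -0.08790332  0.014     ]
close [ 0.43139456 -0.08662376  0.014     ]
guard False [ 0.43131756 -0.08659383  0.07341214]
0.033213078315417026 59.72992300987244 [-1.97968548  0.59228434  5.85393938] 15.5333
0.03339012034390468 59.558137468993664 16.525
```

Run:
```python
import cv2,numpy as np
a=cv2.imread("pics/w3.png");b=cv2.imread("pics/held2.png")
cv2.imwrite("pics/cmp.png",np.hstack([cv2.resize(a[80:300,210:430],(400,400),interpolation=cv2.INTER_CUBIC),cv2.resize(b[200:420,210:430],(400,400))]))
```

```text
(no output)
```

View pics/cmp.png

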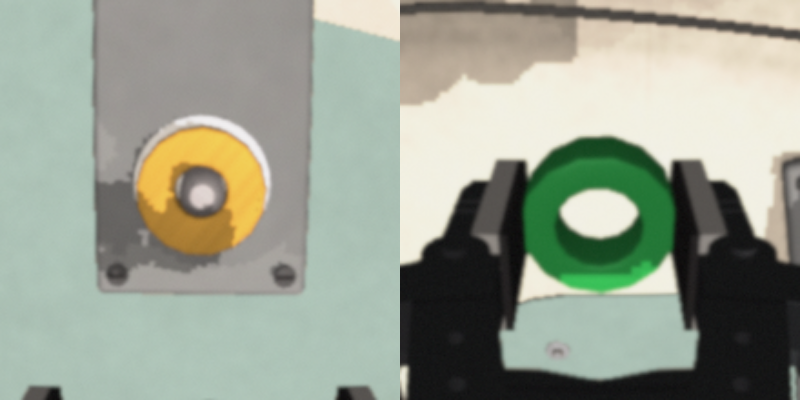

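The brass ring sits flat around the post on the plate, and the green ring is held squarely. Now I'll place the green one; home is TCP z of about 0.100.

Run:
```python
from h import *
t=S()[0]; print(t, held("green",t[2]-.0734+.014,.018,"held2"))
robot.move_pose([.58,-.2768,.17],[180,0,101.3])
robot.line_to([.58,-.2768,.14],vel=.1); print(S())
print(robot.line_to([.58,-.2768,.0985],vel=.04,guard=10),S())
```

```text
[ 0.4309 -0.0863  0.1988] (array([ 0.43007047, -0.08655268]), np.float64(0.35617909879821946), (np.int32(278), np.int32(277), np.int32(84), np.int32(83)))
(array([ 0.5797, -0.2762,  0.1399]), array([-0.7,  0.9, -0.3]), 0.0329, 18.0)
True (array([ 0.5797, -0.2766,  0.1007]), array([-0.4,  1. ,  6.2]), 0.0332, 18.9)
```

Run:
```python
from h import *
p=S()[0]; print(robot.line_to([p[0],p[1],.0990],vel=.02,guard=10),S())
robot.set_gripper(.05); robot.line_to([p[0],p[1],.17],vel=.12)
t=np.array([.5799,-.2773])-.04*JY; robot.line_to([t[0],t[1],.20])
c=robot.get_calibration("wrist"); im=robot.grab_frame("wrist"); cv2.imwrite("pics/w4.png",im)
for b in blobs(im,"green",300): print(b,plane("wrist",b[1],.0405,c).round(4),plane("wrist",b[1],.0335,c).round(4))
cv2.imwrite("pics/scene4.png",robot.grab_frame("scene"))
k=np.array([.558,-.1692])
robot.set_gripper(.04)
robot.move_pose([k[0]+.02,k[1],.19],[180,0,173.3])
c=robot.get_calibration("wrist"); im=robot.grab_frame("wrist"); cv2.imwrite("pics/w5.png",im)
hsv=cv2.cvtColor(im,cv2.COLOR_BGR2HSV); r=cv2.inRange(hsv,(0,150,150),(8,255,255))|cv2.inRange(hsv,(172,150,150),(180,255,255))
cs,_=cv2.findContours(r,cv2.RETR_EXTERNAL,cv2.CHAIN_APPROX_NONE)
for q in cs:
    if cv2.contourArea(q)>60:
        u=cv2.minAreaRect(q); B=np.array([plane("wrist",x,.0795,c)[:2] for x in cv2.boxPoints(u)])
        print(np.round(u[0]+u[1],1),plane("wrist",u[0],.0795,c).round(4),plane("wrist",u[0],.0535,c).round(4),B.round(4).tolist())
print(S())
a=cv2.imread("pics/w4.png")
cv2.imwrite("pics/cmp2.png",np.hstack([cv2.resize(a[80:300,210:430],(400,400),interpolation=cv2.INTER_CUBIC),cv2.resize(im[:,80:560],(400,400))]))
```

```text
False (array([ 0.5798, -0.2767,  0.1007]), array([-6.4,  4.5, 13.4]), 0.033, 19.1)
((np.float64(319.8), np.float64(187.2)), (np.float64(319.8), np.float64(187.1)), 2271.0, (293, 160, 55, 55)) [ 0.5792 -0.2787  0.0405] [ 0.5794 -0.2797  0.0335]
[314.8 382.8  12.   11.3] [ 0.6494 -0.1808  0.0795] [ 0.6702 -0.1837  0.0535] [[0.6487, -0.1858], [0.643, -0.1802], [0.6502, -0.1759], [0.6561, -0.1815]]
[531.8 369.3  30.   12.8] [ 0.6688 -0.0336  0.0795] [ 0.6923 -0.0152  0.0535] [[0.6617, -0.0476], [0.6544, -0.0428], [0.6766, -0.0183], [0.6847, -0.0233]]
[314.5 237.   78.   25. ] [ 0.5576 -0.1696  0.0795] [ 0.5652 -0.1709  0.0535] [[0.5369, -0.1734], [0.5384, -0.1611], [0.5796, -0.1657], [0.578, -0.1788]]
[42.3 38.6  9.1 81.5] [ 0.4173 -0.315   0.0795] [ 0.4047 -0.3372  0.0535] [[0.4376, -0.3291], [0.3913, -0.3101], [0.396, -0.3028], [0.4415, -0.3215]]
(array([ 0.5781, -0.1698,  0.1901]), array([-0.8, -0.5,  0. ]), 0.0401, 22.1)
```

View pics/cmp2.png

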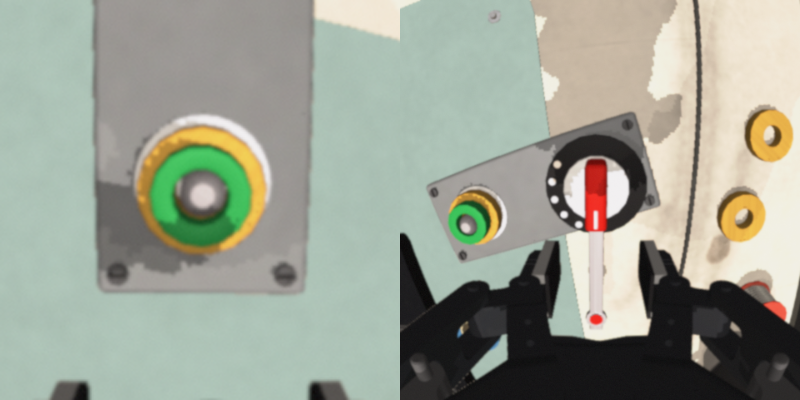

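The left crop shows the green ring flat on the brass, with the post tip through both. On the right, the bar is aligned with the tool between the fingers. Now I'll grip it and turn.

Run:
```python
from h import *
k=[.5577,-.1695]
robot.line_to([*k,.16],vel=.12)
print(robot.line_to([*k,.130],vel=.05,guard=6),S())
robot.set_gripper(0); print(S(),robot.observe()["gripper_force"])
for a in range(6,73,6):
    robot.line_to([*k,.130],rotation=[180,0,173.1-a],vel=.05)
    s=robot.observe(); print(a,s["tcp_rot"].round(1)[2],s["torque"].round(2)[2],s["ft_force"].round(1),round(s["time"],2))
```

```text
False (array([ 0.5578, -0.1695,  0.1302]), array([-0.5, -0.2,  0.5]), 0.0396, 23.3)
(array([ 0.5579, -0.1695,  0.1306]), array([-1.1,  0.9,  4.5]), 0.013, 23.6) 59.63969171047211
6 167.2 0.1 [-1.2  3.4  4.3] 23.89
12 161.2 0.23 [-0.6  3.5  5.5] 24.15
18 155.2 0.14 [-1.   4.1  5.3] 24.41
24 149.2 0.02 [0.1 5.3 5.4] 24.67
30 143.2 0.13 [0.2 5.8 4.6] 24.93
36 137.2 0.23 [1.5 6.7 5.5] 25.18
42 131.2 0.11 [2.7 7.1 4.7] 25.44
48 125.2 0.05 [3.7 8.  3.6] 25.7
54 119.2 0.14 [3.7 8.2 4.1] 25.96
60 113.2 0.28 [4.5 8.  3.4] 26.22
66 107.2 0.17 [5.5 9.1 3. ] 26.48
72 101.2 0.07 [7.2 9.1 3.3] 26.73
```

The torque dips at 24, 48 and 72 degrees match the clicks. My picture views are used up, so I'll check the keeper's red dot numerically against the post.

Run:
```python
from h import *
robot.pause(.5)
for n in("scene","side"):
    im=robot.grab_frame(n); cv2.imwrite(f"pics/{n}_end.png",im)
    hsv=cv2.cvtColor(im,cv2.COLOR_BGR2HSV); r=cv2.inRange(hsv,(0,140,110),(8,255,255))|cv2.inRange(hsv,(172,140,110),(180,255,255))
    cs,_=cv2.findContours(r,cv2.RETR_EXTERNAL,cv2.CHAIN_APPROX_NONE)
    for q in cs:
        if cv2.contourArea(q)<3: continue
        u=np.mean(q[:,0],0); p=plane(n,u,.0535)
        if np.linalg.norm(p[:2]-[.57,-.23])<.1: print(n,u.round(1),cv2.contourArea(q),p.round(4), "ang",np.degrees(np.arctan2(*(p[:2]-[.5577,-.1695])[::-1])).round(1))
    for b in blobs(im,"green",15): print("green",b[1],plane(n,b[1],.034).round(4))
s=robot.observe();print(S(),s["tcp_rot"].round(2),s["torque"].round(2),s["gripper_force"])
```

```text
scene [370. 293.] 7.0 [ 0.582  -0.2788  0.0535] ang -77.5
scene [339.9 262.1] 36.5 [ 0.5746 -0.1647  0.0535] ang 15.7
green (np.float64(368.5), np.float64(299.9)) [ 0.58   -0.2789  0.034 ]
side [323.9 247.4] 23.0 [ 0.5684 -0.15    0.0535] ang 61.3
(array([ 0.5591, -0.1682,  0.1306]), array([6.3, 9.9, 3.6]), 0.013, 27.3) [ 1.7977e+02 -1.0000e-01  1.0128e+02] [ 1.78 -1.32  0.05] 59.50652003288269
```

Run:
```python
from plant import robot
print(robot.job_done())
```

```text
the job is handed in; nothing more can be done
None
```

I handed the job in at about 27 s: both rings are home on the post, with the green flat on the brass, and the knob is held at the third click with the keeper's dot within about 3 mm of the post axis. I checked that last position only by measurement, having used all 10 picture views.

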